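Rock a tight tube block out of the dry bath with its lifter and hold it

TASK

Take the block lifter from the worktop, slide its shoe onto the rail on top of the aluminium tube block in the dry bath, away from the control panel, until it clicks home, and use it to draw the block, which sits tight: rock the block from side to side, one end of it up and then the other, until both spring grips let go. Do not pull straight up, or the whole heater comes off its feet: it must stay standing where it is. Leave the timer, the cup and the dish alone. Finish holding the block by its lifter, level, at rest and just clear above its open well (one to four centimetres): the program ends while still holding it.

Things in the scene. Friction and masses are not known exactly. Their poses are not given: they have to be found in the camera images.
- bath: Dry bath (block heater): white and grey box 205 x 250 x 92 mm, 2.9 kg, loose on four rubber feet, sloping control panel on its -x side (faces the robot at yaw 0). Origin on the worktop under the well's middle; x from panel to back, y left, z up. Flat deck at z = 92 mm, over x = -86..85, y = -125..125. Pulled straight up, the block takes the bath with it.
- well (a point): Middle of the well's floor, 50 mm above the bath's origin, axes as the bath's. The well is 72 (x) x 109 (y) x 42 mm deep, open on top; round the block 2 mm play each way in x, 6.5 mm in y.
- spring_left (a joint): Bowed steel spring at the well's +y end, its nose 14 mm above the well floor, metres pressed outwards (0 as seated). It presses on the block with 25 N (2.5 N per mm), so friction holds that end with about 17 N. An end that has risen over 15 mm is free of its spring.
- spring_right (a joint): The same spring at the -y end. Tilt the block 4 to 8 degrees about the bath's x axis to one side, then the other, with a light upward pull: each tilt slides one end up some millimetres and needs about half the force of a straight pull. With both ends free the block is loose in the well.
- block: Aluminium tube block 68 (x) x 96 (y) x 52 mm, about 0.55 kg, three tube holes at each y end; starts seated on the well floor, axes as the bath's, top 10 mm above the deck. Origin at the middle of its underside.
- block_left (a point): Middle of the lower edge of the block's +y end; level with point well when seated.
- block_right (a point): Middle of the lower edge of the block's -y end; level with point well when seated.
- rail_home (a point): On the block, 54 mm above its underside: the lifter's origin when home and pulled up. Steel T rail along x: web 24 mm wide, z = 52..58 mm of the block; head 40 mm wide, z = 58..64, from a rounded nose at x = -24 (plunger ramp to -35) to an end stop at x = 23.5, 72 mm high. Put the shoe on from -x (panel side), its origin about 53 mm above the block's underside; groove for the plunger at x = 0.
- lifter: Block lifter, 0.2 kg, 90 mm tall, standing on the worktop: steel C shoe 45 (x) x 54 (y) x 19 mm, stem, black cross grip. Origin at the middle of the underside, z up. The slot runs through along x: 44 mm wide inside, 28 mm between its 4 mm lips, ceiling at z = 12.4; either way round fits. On the rail it has 2 mm play each side and 2.4 mm in height. Sliding on takes about 5 N.
- grip (a point): Middle of the lifter's black cross grip, 75 mm above the lifter's underside. The grip is 78 mm long (lifter x), 34 mm wide (y) and 30 mm tall: take it across the 34 mm.
- plunger (a joint): Sprung ball in the ceiling of the lifter's shoe, metres pressed in: 0 off the rail, 0.002 to 0.005 while riding on it, below 0.0015 again when it has dropped into the groove at home (about 5 N).
- timer: Bystander: small white timer, 64 x 60 x 19 mm, behind and to the right. Origin at the middle of its underside.
- specimen_cup: Bystander: specimen cup with screw lid, 62 mm round, 72 mm tall, behind and to the right. Origin at the middle of its underside.
- petri_dish: Bystander: round culture dish, 60 mm across, 14 mm tall, to the left of the bath. Origin at the middle of its underside.
There are look-alikes about, which are no part of the job. Of the things shaped like the lifter, the steel one is meant.

How it is judged:
By the outcome, as a careful person would: the job done as asked, in the order asked, and still so for the second after the job is handed in, while the arm keeps its last pose, push and grip.
It also fails if it takes over 45 s, if anything falls off the work surface, if the arm or the gripper's body presses on something with over 40 N, if the wrist force passes 120 N, or if a joint passes its speed limit or range.

ROBOT

A 7-joint arm with a two-finger parallel gripper is mounted at the origin on a cart in front of the work surface, level with it; the furniture and walls round the work are solid. World frame = base frame: x ahead of the robot, y to its left, z up, the work surface at z = 0. Lengths are in m, angles in rad, forces in N, time in s.
With the tool pointing down it reaches from about 0.4 to 0.85 m from the base axis. Payload 10.4 kg.
Tool frame: the origin (TCP) lies at the centre of the arm's flange, where the gripper is bolted on; the fingertips stand 173 mm ahead of it and the grasp point (between the pads) lies 155 mm ahead of it (manip.nose_length is the distance from the TCP to the fingertips, in m); z points along the fingers, x is the direction in which the jaws open and shut, and the axes are right-handed (so a half turn about z gives the same grasp; the last joint's range is limited). The gripper opens to 85 mm and grips with 20 to 120 N. Pads are 22 mm wide; open, the fingers measure 114 mm over their backs; the gripper's body (76 mm by 85 mm) begins 54 mm behind the grasp point. The pads swing forward as they close: fully open they stand 13 mm farther back than shut.
Start: joints at [-1.123, 0.332, -0.065, 1.46, 0.022, 1.35, -0.088], TCP at [0.283, 0.557, 0.405] pointing down, gripper open.
Joint ranges: [-2.6, 2.6], [-0.5, 2.12], [-1.47, 1.34], [0.16, 2.42], [-1.27, 4.41], [0.06, 2.06], [-2.6, 2.6]. Speed limits (rad/s): [2.22, 2.22, 2.79, 2.79, 3.14, 3.14, 3.14].

INTERFACE

Orientations are given as a unit quaternion [x, y, z, w].
In Python, from workcell import status, cams, order, manip gives the robot as it stands.
- The arm moves only by the tool servo_tool, never from a script. Its argument "motion" is a list that holds one entry, the list of rows, each a list of 6 numbers: the shift along the tool's x, y, z in units of 50 mm (1.0 is 50 mm), then the turn, a rotation vector about the tool's x, y, z in units of 5 degrees (1.0 is 5 degrees). In form: [[[x, y, z, ax, ay, az], ...]]. A call has 1 to 12 rows; each row shifts and turns the pose as measured when the row begins, along the tool's axes as they then stand; what a row does not reach is not made up. A row lasts 1/10 s, in which the tool goes at most 50 mm and 8.59 degrees, less where a joint would pass 70% of its speed; a pose out of reach is approached as far as the arm can. A call is refused whole if a number of a shift passes 1 or a number of a turn 1, either way. A call with a gripper value outside its range is refused whole. "jaw" is the closure in counts, from 0 (fully open) to 255 (shut), set as the call begins (left out, the last holds). The fingers move at their own pace and stop on an object; "force" is the grip in N (left out, the last holds). Time passes only in rows, so rows that do not move let the fingers close. It gives the time, the measured TCP pose, the force and the opening at its end, in the units of the state.
- status.get_obs(): the state, without advancing time (a new reading comes with each control period).
- cams.camera(name): name is "scene" or "top" or "wrist"; returns a dict with "color" (420x560x3 uint8, red, green, blue), "vertical_fov" (degrees; the focal length in pixels is half the picture's height over the tangent of half this angle, whatever the lens; pixels are square), "cx", "cy" (the principal point, pixels), "extrinsics" (4x4, takes a point from camera to world coordinates). Camera axes: x right, y down, z forward; pixel columns grow to the right and rows downward; lengths in m; the calibration is good to about 2 mm. A picture is of the moment at which its call begins. There is no depth.
- order.hand_in(): hands the job in, once; it reports no verdict.
The state is a dict: "clock": time; "joint_pos": joint angles; "joint_velocities": joint speeds; "tau": joint torques, N m; "position": TCP position; "ee_rot": TCP orientation; "ft_force": force on the tool from outside, world axes, zero at the start; "torque": the same for the moment, N m; "grip_width": opening from 0.0 (shut) to 1.0 (fully open).
Only numpy, scipy, OpenCV 4.12 (cv2) and the standard library are available. Lean on these libraries where they do the work, as an engineer would, in place of code of your own. Each camera call takes 0.05 s, during which the arm holds its last target.

## Working session

There is one attempt and no reset: what is moved stays moved. The work goes in short steps, Python scripts to look and compute and a tool call to move; the robot and the scene stay as the last step left them, time stands still between calls to the robot, and variables do not carry over. Pictures are saved under pics/ and viewed, and the job is handed in when it is done.

Besides the shell and the picture viewer there is one more tool, called after "Request:" by a JSON object that holds its "method" and its "body", one argument or row to a line. servo_tool: Moves the arm, as the interface text tells. Its arguments: {"type":"object","properties":{"motion":{"type":"array","items":{"type":"array","items":{"type":"array","items":{"type":"number"}}}},"jaw":{"type":"number"},"force":{"type":"number"}},"required":["motion"]}

```bash
ls; mkdir -p pics
cat > h.py <<'E'
import numpy as np, cv2
from workcell import status,cams,order,manip
from scipy.spatial.transform import Rotation as R
def snap(n,f):
    c=cams.camera(n); cv2.imwrite('pics/'+f,c['color'][:,:,::-1]); np.savez('pics/'+f[:-4]+'.npz',**{k:c[k] for k in('color','vertical_fov','cx','cy','extrinsics')}); return c
def ray(c,u,v):
    f=c['color'].shape[0]/2/np.tan(np.radians(c['vertical_fov'])/2)
    d=np.array([(u-c['cx'])/f,(v-c['cy'])/f,1]); E=np.array(c['extrinsics']); return E[:3,3],E[:3,:3]@d
def onz(c,u,v,z):
    o,d=ray(c,u,v); return o+d*(z-o[2])/d[2]
def proj(c,p):
    f=c['color'].shape[0]/2/np.tan(np.radians(c['vertical_fov'])/2)
    E=np.array(c['extrinsics']); q=E[:3,:3].T@(np.array(p)-E[:3,3]); return q[0]/q[2]*f+c['cx'],q[1]/q[2]*f+c['cy']
def load(f): return dict(np.load('pics/'+f+'.npz'))
E
python3 - <<'E'
from h import *
for n in('scene','top','wrist'):
    c=snap(n,n+'0.png'); print(n,c['vertical_fov'],c['cx'],c['cy'],np.round(c['extrinsics'],3).tolist())
print(status.get_obs(),manip.nose_length)
E
```

```text
pics
scene 42.55614631333988 289.31341205549876 207.28910261435783 [[0.922, -0.212, 0.325, 0.145], [-0.387, -0.55, 0.74, -0.964], [0.022, -0.808, -0.589, 0.846], [0.0, 0.0, 0.0, 1.0]]
top 57.66192389496235 280.66167238265575 203.50176736726488 [[0.01, -0.993, 0.114, 0.468], [-1.0, -0.011, -0.01, -0.02], [0.012, -0.114, -0.993, 1.042], [0.0, 0.0, 0.0, 1.0]]
wrist 71.28111096796239 281.74265162511637 209.85745996563122 [[0.454, 0.842, 0.291, 0.209], [0.891, -0.429, -0.15, 0.594], [-0.002, 0.327, -0.945, 0.373], [0.0, 0.0, 0.0, 1.0]]
{'clock': 0.15, 'joint_pos': array([-1.12261996,  0.33271068, -0.06468545,  1.46072456,  0.02161938,
        1.34993868, -0.0884736 ]), 'joint_velocities': array([ 1.56828507e-03, -3.32385508e-03,  1.74213013e-05, -3.35940867e-03,
        3.24900458e-04, -1.17272869e-03, -1.19813679e-03]), 'tau': array([ 1.59757787e-03, -6.25823307e+01,  4.95812134e-02, -3.91851711e+01,
        1.61861989e-02,  7.43083830e-03, -7.38494919e-06]), 'position': array([0.28344477, 0.55692098, 0.40411997]), 'ee_rot': array([ 8.52510474e-01,  5.22709859e-01, -4.43009469e-04,  3.13554065e-04]), 'ft_force': array([-0.51420757, -0.25486647, -0.10870558]), 'torque': array([-0.01824812, -0.03406157, -0.03129947]), 'grip_width': 0.9980601959505067} 0.1734
```

View pics/scene0.png

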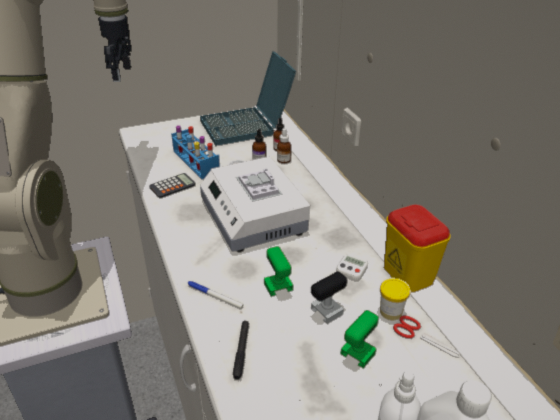

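View pics/top0.png

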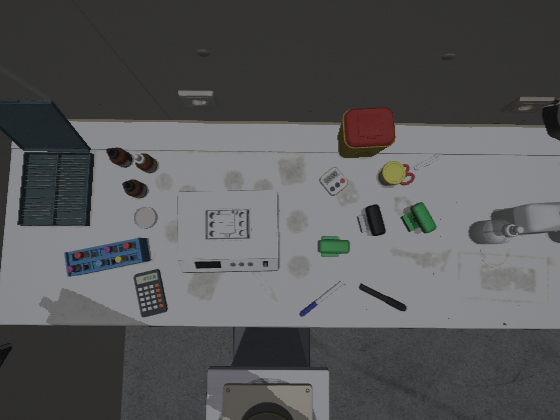

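View pics/wrist0.png

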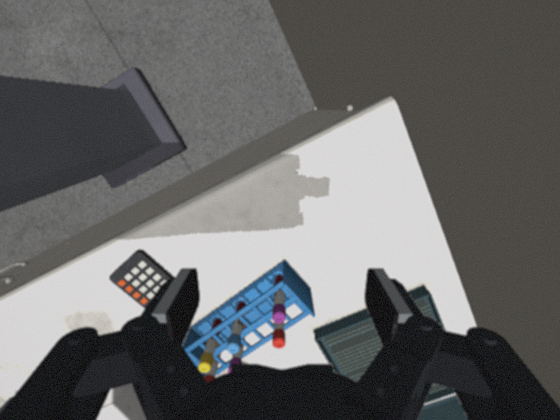

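The lifter-shaped things in the scene view are a green one at (279,270), another green one at (361,335), and a steel shoe with a black grip at (328,295). The steel one matches the description, so I'll check it in crops.

Run:
```python
from h import *
a=cv2.imread('pics/scene0.png');b=cv2.imread('pics/top0.png')
p=cv2.resize(a[255:335,290:380],None,fx=5,fy=5,interpolation=3)[:400,:400]
q=cv2.resize(b[190:250,345:405],(400,400),interpolation=3)
cv2.imwrite('pics/c1.png',np.hstack([p,q]))
p=cv2.resize(a[150:250,190:320],(780,600),interpolation=3)
cv2.imwrite('pics/c2.png',p)
q=cv2.resize(b[185:280,170:290],(758,600),interpolation=3)
cv2.imwrite('pics/c3.png',q)
c=load('top0')
for n,u,v,z in[('tl',178,191,.092),('tr',277,191,.092),('br',277,271,.03),('grip',375,220,.08),('blk c',227.5,224,.102)]: print(n,onz(c,u,v,z).round(3))
```

```text
tl [0.606 0.228 0.092]
tr [ 0.609 -0.021  0.092]
br [ 0.406 -0.023  0.03 ]
grip [ 0.539 -0.27   0.08 ]
blk c [0.524 0.1   0.102]
```

View pics/c1.png

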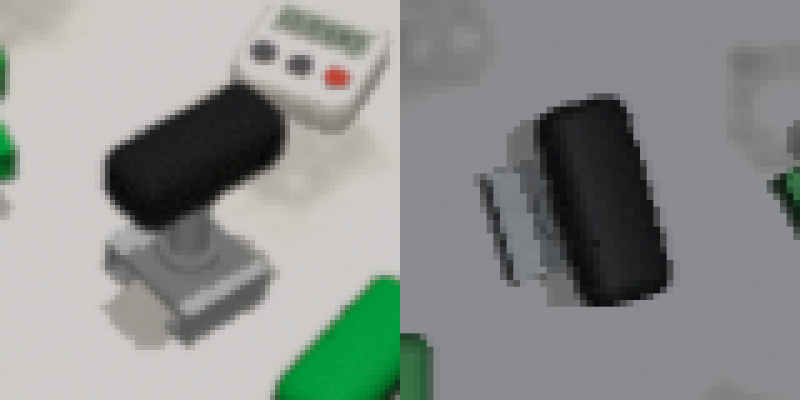

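View pics/c2.png

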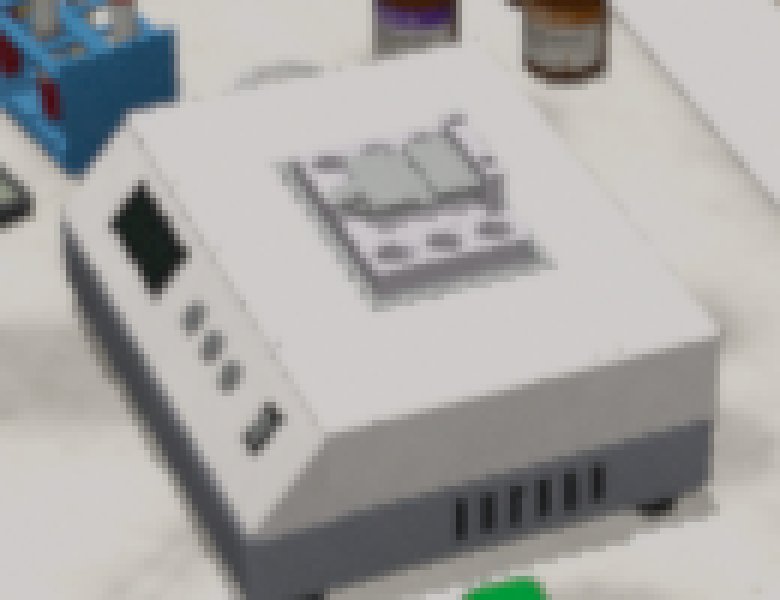

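View pics/c3.png

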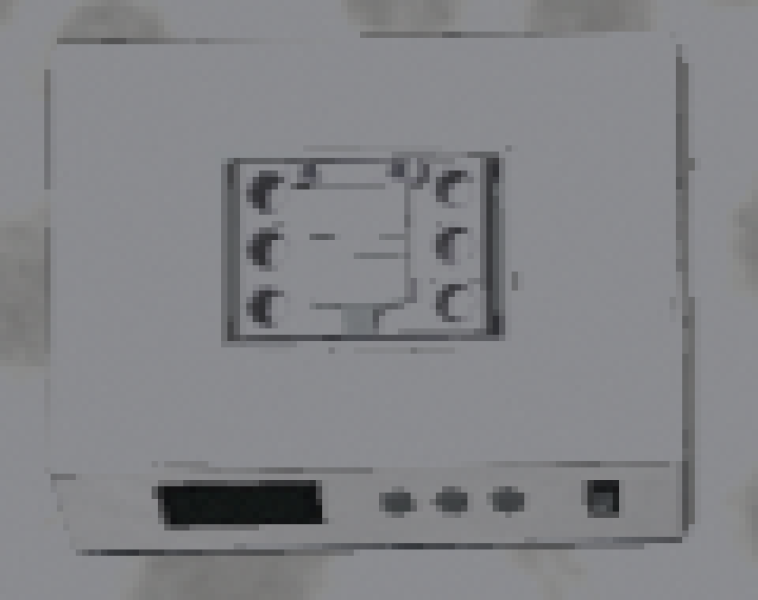

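Request:
{"method": "servo_tool", "body": {
  "motion": [
    [[-0.62, 0.6, 0, 0, 0, 0], [-0.62, 0.6, 0, 0, 0, 0], [-0.62, 0.6, 0, 0, 0, 0], [-0.62, 0.6, 0, 0, 0, 0], [-0.62, 0.6, 0, 0, 0, 0], [-0.62, 0.6, 0, 0, 0, 0], [-0.62, 0.6, 0, 0, 0, 0], [-0.62, 0.6, 0, 0, 0, 0], [-0.62, 0.6, 0, 0, 0, 0], [-0.62, 0.6, 0, 0, 0, 0], [-0.62, 0.6, 0, 0, 0, 0], [-0.62, 0.6, 0, 0, 0, 0]]
  ]
}}

```text
clock: 1.35
position: [0.4377, 0.0475, 0.4006]
ee_rot: [0.85, 0.527, -0.002, -0.001]
ft_force: [1.2, 1.0, 0.1]
grip_width: 0.995
```

```bash
cat >> h.py <<'E'
def st():
    s=status.get_obs(); r=R.from_quat(s['ee_rot']); m=r.as_matrix()
    print('t%.2f'%s['clock'],'pos',s['position'].round(4),'xang %.2f'%np.degrees(np.arctan2(m[1,0],m[0,0])),'z',m[:,2].round(4),'F',s['ft_force'].round(1),'T',s['torque'].round(2),'w %.3f'%s['grip_width'],'q',s['joint_pos'].round(2)); return s
def to(p,xang=None):
    "tool-frame shift (units) & z-turn to reach world p"
    s=status.get_obs(); r=R.from_quat(s['ee_rot']); d=r.inv().apply(np.array(p)-s['position'])/.05
    print('shift units',d.round(3))
    if xang is not None:
        a=np.radians(xang); X=np.array([np.cos(a),np.sin(a),0]);Z=np.array([0,0,-1.]);T=R.from_matrix(np.c_[X,np.cross(Z,X),Z])
        print('turn units',(np.degrees((r.inv()*T).as_rotvec())/5).round(3))
E
python3 - <<'E'
from h import *
st();to([.535,-.27,.405],-77.5)
E
```

```text
t1.35 pos [0.4377 0.0475 0.4006] xang 63.61 z [-4.5e-03 -9.0e-04 -1.0e+00] F [1.2 1.  0.1] T [ 0.05 -0.05  0.04] w 0.995 q [-0.61 -0.1   0.37  1.94  0.04  1.3   0.87]
shift units [-4.824  4.566 -0.091]
turn units [2.1000e-02 6.6000e-02 2.8221e+01]
```

Request:
{"method": "servo_tool", "body": {
  "motion": [
    [[-0.6, 0.57, 0, 0, 0, 1], [-0.55, 0.62, 0, 0, 0, 1], [-0.49, 0.67, 0, 0, 0, 1], [-0.43, 0.71, 0, 0, 0, 1], [-0.37, 0.74, 0, 0, 0, 1], [-0.31, 0.77, 0, 0, 0, 1], [-0.24, 0.79, 0, 0, 0, 1], [-0.17, 0.81, 0, 0, 0, 1], [0, 0, 0, 0, 0, 1], [0, 0, 0, 0, 0, 1], [0, 0, 0, 0, 0, 1], [0, 0, 0, 0, 0, 1]]
  ]
}}

```text
clock: 2.55
position: [0.5313, -0.2914, 0.3985]
ee_rot: [1.0, 0.007, -0.003, 0.002]
ft_force: [-0.3, -0.3, 1.2]
grip_width: 0.995
```

Request:
{"method": "servo_tool", "body": {
  "motion": [
    [[0, 0, 0, 0, 0, 1], [0, 0, 0, 0, 0, 1], [0, 0, 0, 0, 0, 1], [0, 0, 0, 0, 0, 1], [0, 0, 0, 0, 0, 1], [0, 0, 0, 0, 0, 1], [0, 0, 0, 0, 0, 1], [0, 0, 0, 0, 0, 1], [0, 0, 0, 0, 0, 1], [0, 0, 0, 0, 0, 1], [0, 0, 0, 0, 0, 1], [0, 0, 0, 0, 0, 1]]
  ]
}}

```text
clock: 3.75
position: [0.531, -0.2898, 0.3953]
ee_rot: [0.859, -0.513, -0.005, 0.004]
ft_force: [-0.9, 0.6, 0.0]
grip_width: 0.999
```

Run:
```python
from h import *
snap('wrist','w1.png')
st();to([.535,-.27,.405],-77.5)
```

```text
t3.80 pos [ 0.5311 -0.2898  0.3952] xang -61.98 z [-0.0125 -0.0013 -0.9999] F [-0.7  0.5 -0. ] T [0.03 0.06 0.01] w 0.999 q [-0.35  0.44  1.03  1.57 -0.38  1.36 -0.36]
shift units [-0.313 -0.252 -0.198]
turn units [0.14  0.036 3.105]
```

View pics/w1.png

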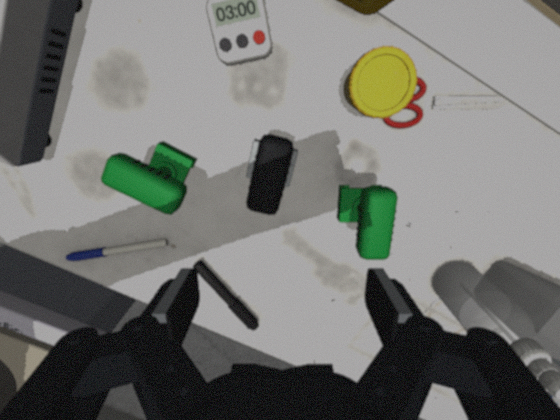

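```bash
cat > m1.py <<'E'
from h import *
def grip(f,box,z=.088,inv=60):
    c=load(f); x0,y0,x1,y1=box; g=c['color'].max(2)[y0:y1,x0:x1]
    m=(g<inv).astype(np.uint8); n,l,s,_=cv2.connectedComponentsWithStats(m); k=1+s[1:,4].argmax()
    pts=np.argwhere(l==k)[:,::-1].astype(float)+[x0,y0]
    P=np.array([onz(c,u,v,z)[:2] for u,v in pts]).astype(np.float32)
    (cx,cy),(w,h),a=cv2.minAreaRect(P*1000); 
    b=cv2.boxPoints(((cx,cy),(w,h),a)); e=max(b[1]-b[0],b[2]-b[1],key=np.linalg.norm); e=e if e[0]>0 else -e
    print(f,len(pts),'c',round(cx,1),round(cy,1),'size',round(w,1),round(h,1),'long axis ang',np.degrees(np.arctan2(e[1],e[0])).round(1)); 
if __name__=='__main__':
    grip('w1',(235,120,305,225)); grip('top0',(355,195,395,245))
    grip('w1',(235,120,305,225),.075); grip('top0',(355,195,395,245),.075)
E
python3 m1.py
```

```text
w1 2538 c 542.4 -269.3 size 75.7 33.0 long axis ang 13.4
top0 435 c 538.6 -266.3 size 76.0 38.1 long axis ang 13.0
w1 2538 c 539.4 -270.1 size 79.3 34.6 long axis ang 13.4
top0 435 c 539.5 -269.7 size 77.0 38.7 long axis ang 13.0
```

Run:
```python
from h import *
to([.540,-.2695,.300],-76.8)
```

```text
shift units [-0.265 -0.37   1.901]
turn units [0.14  0.036 2.965]
```

Request:
{"method": "servo_tool", "body": {
  "motion": [
    [[-0.09, -0.12, 0.6, 0.05, 0.01, 1], [-0.1, -0.12, 0.6, 0.05, 0.01, 1], [-0.11, -0.1, 0.6, 0.05, 0.01, 0.97], [0, 0, 0.1, 0, 0, 0], [0, 0, 0, 0, 0, 0]]
  ],
  "jaw": 0,
  "force": 80
}}

```text
clock: 4.3
position: [0.5407, -0.2689, 0.298]
ee_rot: [0.784, -0.621, 0.001, -0.001]
ft_force: [0.7, 0.7, 0.5]
grip_width: 0.999
```

Run:
```python
from h import *
snap('wrist','w2.png')
import m1
m1.grip('w2',(150,100,420,330),.088,45)
st();to([.540,-.2695,.230],-76.8)
```

```text
w2 4920 c 544.2 -269.1 size 77.8 32.5 long axis ang 15.0
t4.35 pos [ 0.5408 -0.2688  0.2983] xang -76.79 z [ 2.4e-03  2.0e-04 -1.0e+00] F [-0.   0.3 -0.5] T [0.03 0.01 0.07] w 1.000 q [-0.38  0.55  1.02  1.69 -0.5   1.19 -0.57]
shift units [0.009 0.021 1.367]
turn units [-0.027 -0.004  0.003]
```

View pics/w2.png

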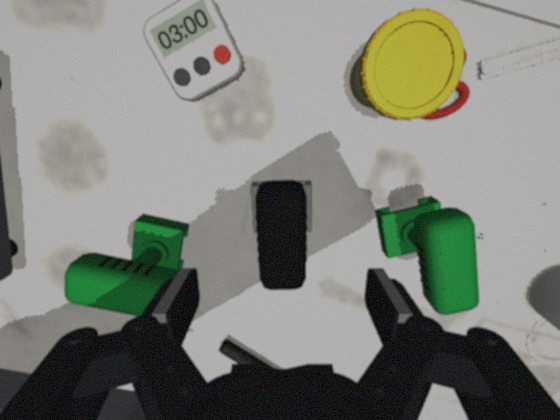

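Run:
```python
from h import *
c=load('w2')
for u,v in[(165,290),(187,225),(155,312)]: print([onz(c,u,v,z).round(3)[:2].tolist() for z in(.085,.02)])
```

```text
[[0.483, -0.197], [0.433, -0.177]]
[[0.538, -0.206], [0.507, -0.19]]
[[0.463, -0.191], [0.405, -0.17]]
```

Request:
{"method": "servo_tool", "body": {
  "motion": [
    [[0, 0.02, 0.3, 0, 0, 0], [0, 0.02, 0.3, 0, 0, 0], [0, 0, 0, 0, 0, 0]]
  ],
  "jaw": 85
}}

```text
clock: 4.65
position: [0.5391, -0.2707, 0.269]
ee_rot: [0.785, -0.62, 0.003, -0.002]
ft_force: [0.1, 0.1, 0.6]
grip_width: 0.67
```

Clear of the green one. Going down.

Request:
{"method": "servo_tool", "body": {
  "motion": [
    [[-0.02, -0.02, 0.4, 0, 0, 0], [0, 0, 0.4, 0, 0, 0], [0, 0, 0, 0, 0, 0]]
  ]
}}

```text
clock: 4.95
position: [0.5401, -0.2706, 0.2288]
ee_rot: [0.785, -0.619, 0.004, -0.002]
ft_force: [0.3, 0.8, -0.1]
grip_width: 0.669
```

Run:
```python
from h import *
snap('wrist','w3.png')
st();to([.540,-.2695,.229],-76.8)
```

```text
t5.00 pos [ 0.5405 -0.2709  0.2301] xang -76.56 z [ 0.0096 -0.002  -1.    ] F [0.3 0.2 0.9] T [-0.07 -0.03  0.03] w 0.665 q [-0.32  0.62  0.95  1.75 -0.58  1.07 -0.51]
shift units [-0.03   0.003  0.022]
turn units [-0.101 -0.047  0.049]
```

View pics/w3.png

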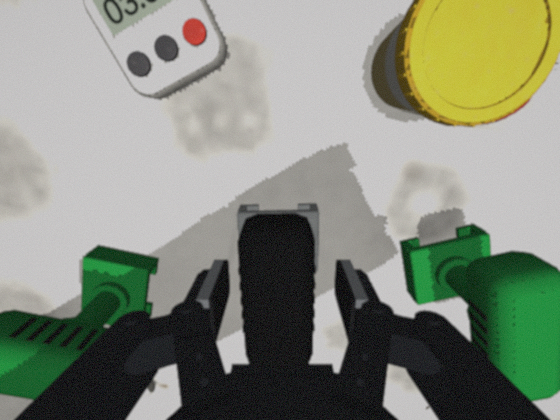

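Request:
{"method": "servo_tool", "body": {
  "motion": [
    [[-0.03, 0, 0.02, -0.1, -0.05, 0], [0, 0, 0, 0, 0, 0]]
  ]
}}

```text
clock: 5.2
position: [0.5405, -0.27, 0.2311]
ee_rot: [0.785, -0.62, 0.001, -0.0]
ft_force: [0.8, -0.1, -0.9]
grip_width: 0.663
```

Request:
{"method": "servo_tool", "body": {
  "motion": [
    [[0, 0, 0, 0, 0, 0], [0, 0, 0, 0, 0, 0], [0, 0, 0, 0, 0, 0], [0, 0, 0, 0, 0, 0], [0, 0, 0, 0, 0, 0], [0, 0, 0, 0, 0, 0]]
  ],
  "jaw": 255,
  "force": 100
}}

```text
clock: 5.8
position: [0.5408, -0.27, 0.2326]
ee_rot: [0.785, -0.619, 0.001, -0.001]
ft_force: [0.3, 0.8, -0.9]
grip_width: 0.383
```

Run:
```python
from h import *
st()
```

```text
t5.80 pos [ 0.5408 -0.27    0.2326] xang -76.53 z [ 2.9e-03 -6.0e-04 -1.0e+00] F [ 0.3  0.8 -0.9] T [0.04 0.03 0.04] w 0.383 q [-0.33  0.62  0.95  1.74 -0.57  1.08 -0.52]
```

Request:
{"method": "servo_tool", "body": {
  "motion": [
    [[0, 0, -0.5, 0, 0, 0], [0, 0, -0.9, 0, 0, 0.4], [0, 0, -0.9, 0, 0, 1], [0, 0, -0.9, 0, 0, 1]]
  ]
}}

```text
clock: 6.2
position: [0.539, -0.2685, 0.3908]
ee_rot: [0.714, -0.7, -0.005, 0.002]
ft_force: [0.7, -0.6, -2.2]
grip_width: 0.381
```

Run:
```python
from h import *
s=st();to([.455,.099,.40],-89)
c=load('top0'); 
for u,v in[(225,160),(225,340),(503,153),(498,340),(362,248)]: print(onz(c,170+(u+.5)/6.317-.5,185+(v+.5)/6.317-.5,.092).round(4))
for u,v in[(60,41),(680,34)]: print(onz(c,170+(u+.5)/6.317-.5,185+(v+.5)/6.317-.5,.092).round(4))
```

```text
t6.20 pos [ 0.539  -0.2685  0.3908] xang -88.89 z [-0.0092  0.0035 -1.    ] F [ 0.7 -0.6 -2.2] T [-0.06 -0.13 -0.01] w 0.381 q [-0.45  0.49  1.14  1.58 -0.45  1.37 -0.81]
shift units [-7.382  1.538 -0.142]
turn units [0.104 0.042 0.023]
[0.5588 0.1582 0.092 ]
[0.488  0.1559 0.092 ]
[0.5628 0.0484 0.092 ]
[0.489 0.049 0.092]
[0.5246 0.1032 0.092 ]
[0.6056 0.2251 0.092 ]
[ 0.6112 -0.0211  0.092 ]
```

Request:
{"method": "servo_tool", "body": {
  "motion": [
    [[-0.4, 0.1, 0, 0, 0, 0], [-0.8, 0.18, 0, 0, 0, 0], [-0.8, 0.18, 0, 0.05, 0.02, 0], [-0.8, 0.18, 0, 0.05, 0.02, 0], [-0.8, 0.18, 0, 0, 0, 0], [-0.8, 0.18, 0, 0, 0, 0], [-0.8, 0.18, 0, 0, 0, 0], [-0.8, 0.18, 0, 0, 0, 0], [-0.8, 0.18, 0, 0, 0, 0], [-0.4, 0.1, 0, 0, 0, 0], [0, 0, 0, 0, 0, 0]]
  ]
}}

```text
clock: 7.3
position: [0.4484, 0.0958, 0.3942]
ee_rot: [0.712, -0.702, 0.002, -0.003]
ft_force: [-0.4, -0.9, -2.7]
grip_width: 0.379
```

Run:
```python
from h import *
s=st();to([.455,.100,.40],-88.5)
snap('wrist','w4.png');snap('scene','s4.png')
```

```text
t7.30 pos [0.4484 0.0958 0.3942] xang -89.25 z [ 7.6e-03  7.0e-04 -1.0e+00] F [-0.4 -0.9 -2.7] T [-0.02 -0.09 -0.03] w 0.379 q [-1.37 -0.16  1.    1.94  0.14  1.29 -1.97]
shift units [-0.083 -0.135 -0.115]
turn units [-0.087  0.006 -0.149]
```

View pics/w4.png

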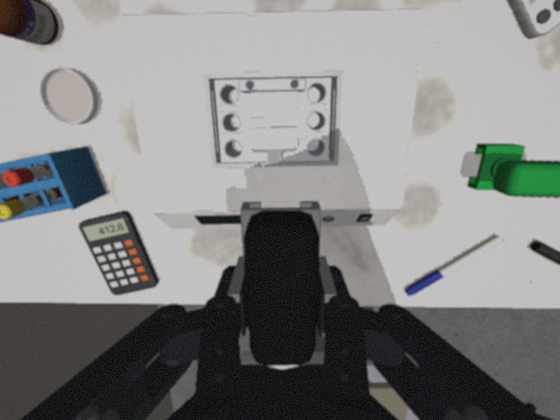

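View pics/s4.png

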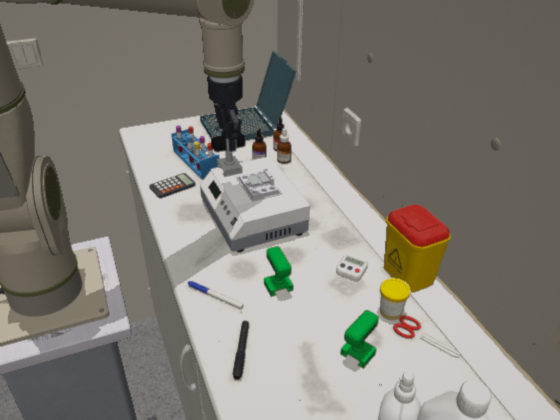

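Run:
```python
from h import *
b=cv2.imread('pics/w4.png')
cv2.imwrite('pics/c4.png',cv2.resize(b[60:220,190:370],(720,600)[:1]+(640,),interpolation=3)[:600])
```

```text
(no output)
```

View pics/c4.png

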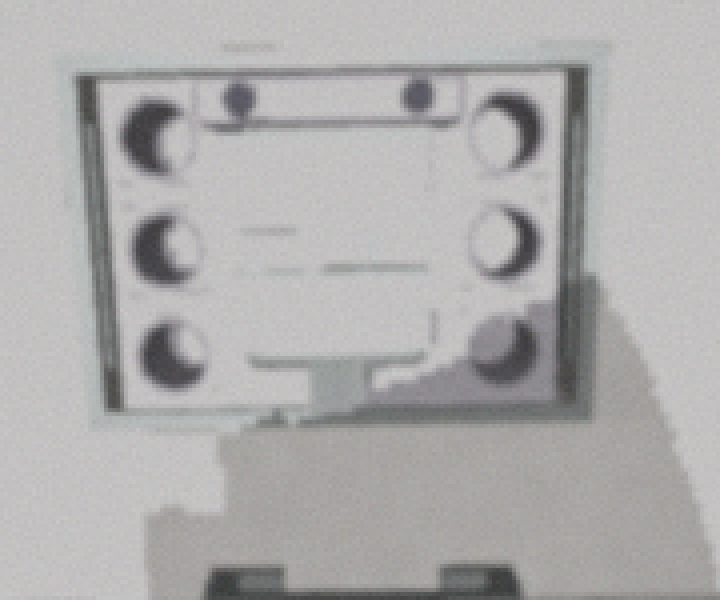

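Run:
```python
from h import *
c=load('w4')
P=lambda u,v,z:onz(c,190+u/4-.375,60+v/4-.375,z).round(4)[:2]
L=[('boltL',240,98,.122),('boltR',418,98,.122),('noseL',248,358,.112),('noseR',425,355,.112),('rampL',310,385,.112),('rampR',372,385,.112),
('blkBL',100,83,.102),('blkFL',125,408,.102),('blkBR',565,75,.102),('blkFR',558,404,.102),('stopL',193,100,.122),('stopR',463,97,.122),
('stopfrontL',205,124,.114),('stopfrontR',455,122,.114)]
for n,u,v,z in L: print(n,P(u,v,z))
zz=.394-.2326+.01
print('shoe',P(205,568,zz),P(522,568,zz),P(205,568,zz+.009),P(522,568,zz+.009))
```

```text
boltL [0.5524 0.1207]
boltR [0.5528 0.0869]
noseL [0.5024 0.1212]
noseR [0.5035 0.0837]
rampL [0.4969 0.1081]
rampR [0.4971 0.0948]
blkBL [0.5564 0.1513]
blkFL [0.4898 0.1498]
blkBR [0.5591 0.0562]
blkFR [0.4919 0.0533]
stopL [0.5519 0.1296]
stopR [0.5531 0.0783]
stopfrontL [0.5482 0.1285]
stopfrontR [0.5491 0.0791]
shoe [0.4741 0.1233] [0.4748 0.069 ] [0.4769 0.122 ] [0.4775 0.0703]
```

Run:
```python
from h import *
st();to([.458,.1008,.345],-88.4)
```

```text
t7.40 pos [0.4492 0.093  0.3942] xang -89.46 z [ 7.7e-03 -1.0e-04 -1.0e+00] F [-0.2 -0.4 -2.4] T [ 0.04  0.05 -0.03] w 0.381 q [-1.37 -0.16  1.    1.94  0.14  1.29 -1.97]
shift units [-0.155 -0.169  0.986]
turn units [-0.088 -0.003 -0.212]
```

Request:
{"method": "servo_tool", "body": {
  "motion": [
    [[-0.08, -0.08, 0.3, -0.04, 0, -0.1], [-0.08, -0.08, 0.35, -0.04, 0, -0.1], [0, 0, 0.33, 0, 0, 0], [0, 0, 0, 0, 0, 0], [0, 0, 0, 0, 0, 0]]
  ]
}}

```text
clock: 7.9
position: [0.4598, 0.094, 0.345]
ee_rot: [0.713, -0.701, 0.001, -0.001]
ft_force: [-0.3, 0.1, -1.6]
grip_width: 0.386
```

Run:
```python
from h import *
st();to([.459,.1009,.3356],-88.4)
```

```text
t7.90 pos [0.4598 0.094  0.345 ] xang -89.08 z [ 2.8e-03  2.0e-04 -1.0e+00] F [-0.3  0.1 -1.6] T [-0.03  0.    0.01] w 0.386 q [-1.38 -0.01  1.1   1.98  0.01  1.17 -1.84]
shift units [-0.139  0.015  0.188]
turn units [-0.032  0.002 -0.136]
```

Request:
{"method": "servo_tool", "body": {
  "motion": [
    [[-0.14, 0.01, 0.1, -0.03, 0, -0.13], [0, 0, 0.08, 0, 0, 0], [0, 0, 0, 0, 0, 0], [0, 0, 0, 0, 0, 0]]
  ]
}}

```text
clock: 8.3
position: [0.4599, 0.1005, 0.3372]
ee_rot: [0.717, -0.698, -0.0, -0.001]
ft_force: [0.3, 0.6, -2.5]
grip_width: 0.382
```

Run:
```python
from h import *
snap('wrist','w5.png');snap('scene','s5.png')
st();to([.459,.1009,.3356],-88.4)
a=cv2.imread('pics/w5.png');b=cv2.imread('pics/s5.png')
cv2.imwrite('pics/c5.png',np.hstack([cv2.resize(a[50:250,180:380],(420,420),interpolation=3),cv2.resize(b[130:220,200:290],(380,420),interpolation=3)]))
```

```text
t8.40 pos [0.46   0.1005 0.3372] xang -88.46 z [ 0.0018  0.0026 -1.    ] F [-0.3  0.4 -2.6] T [ 0.01 -0.05  0.05] w 0.387 q [-1.38  0.01  1.1   1.99 -0.02  1.15 -1.82]
shift units [-0.008  0.019  0.032]
turn units [-0.021  0.029 -0.013]
```

View pics/c5.png

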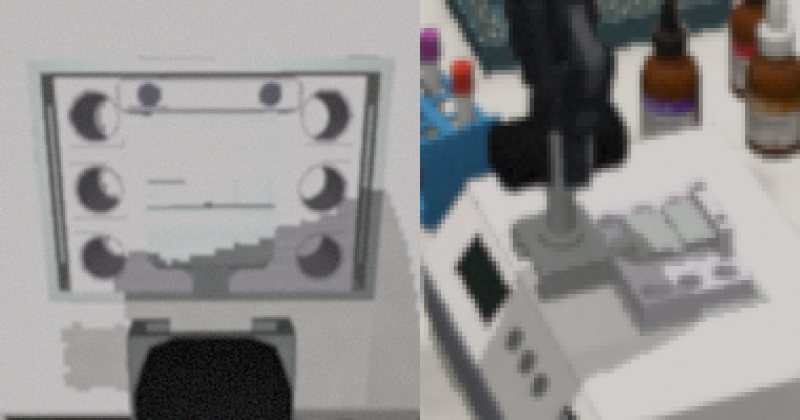

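Request:
{"method": "servo_tool", "body": {
  "motion": [
    [[0, 0, 0.03, 0, 0, 0], [0, 0, 0.0, 0, 0, 0], [0, -0.12, 0, 0, 0, 0], [0, -0.12, 0, 0, 0, 0], [0, 0, 0, 0, 0, 0]]
  ]
}}

```text
clock: 8.9
position: [0.4722, 0.1009, 0.3359]
ee_rot: [0.717, -0.697, -0.001, -0.002]
ft_force: [-1.2, -0.8, -1.6]
grip_width: 0.388
```

Run:
```python
from h import *
st();to([.480,.1015,.3356],-88.4)
```

```text
t8.90 pos [0.4722 0.1009 0.3359] xang -88.44 z [ 0.002  0.004 -1.   ] F [-1.2 -0.8 -1.6] T [-0.01  0.01  0.03] w 0.388 q [-1.36  0.08  1.12  1.96 -0.08  1.14 -1.75]
shift units [-0.007 -0.156  0.007]
turn units [-0.024  0.045 -0.007]
```

Request:
{"method": "servo_tool", "body": {
  "motion": [
    [[0, -0.12, 0, -0.02, 0.04, 0], [0, -0.12, 0, 0, 0, 0], [0, -0.12, 0, 0, 0, 0], [0, 0, 0, 0, 0, 0]]
  ]
}}

```text
clock: 9.3
position: [0.4906, 0.1014, 0.3358]
ee_rot: [0.717, -0.697, -0.0, 0.0]
ft_force: [-0.3, -0.1, -2.4]
grip_width: 0.384
```

Run:
```python
from h import *
snap('wrist','w6.png');snap('scene','s6.png')
st();to([.5243,.1027,.3356],-88.4)
a=cv2.imread('pics/w6.png');b=cv2.imread('pics/s6.png')
cv2.imwrite('pics/c6.png',np.hstack([cv2.resize(a[50:250,180:380],(420,420),interpolation=3),cv2.resize(b[130:220,200:290],(380,420),interpolation=3)]))
```

```text
t9.40 pos [0.4902 0.1012 0.3357] xang -88.46 z [-1.e-03  2.e-04 -1.e+00] F [-0.  -1.3 -2.4] T [-0.01 -0.   -0.  ] w 0.381 q [-1.3   0.17  1.11  1.92 -0.17  1.15 -1.67]
shift units [-0.012 -0.684  0.001]
turn units [ 0.011  0.002 -0.012]
```

View pics/c6.png

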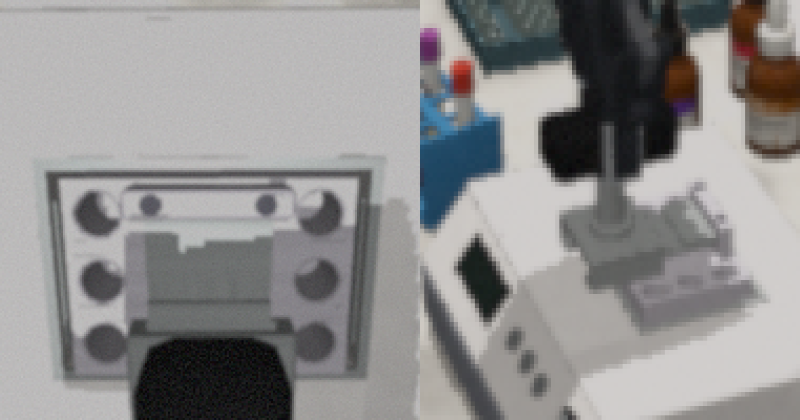

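Request:
{"method": "servo_tool", "body": {
  "motion": [
    [[0, -0.14, 0, 0, 0, 0], [0, -0.14, 0, 0, 0, 0], [0, -0.14, 0, 0, 0, 0], [0, 0, 0, 0, 0, 0]]
  ]
}}

```text
clock: 9.8
position: [0.5125, 0.1023, 0.336]
ee_rot: [0.717, -0.697, -0.002, 0.0]
ft_force: [-0.7, 2.3, -1.0]
grip_width: 0.384
```

Run:
```python
from h import *
st();to([.5243,.1027,.3356],-88.4)
```

```text
t9.80 pos [0.5125 0.1023 0.336 ] xang -88.40 z [-0.0023  0.0021 -1.    ] F [-0.7  2.3 -1. ] T [0.38 0.1  0.02] w 0.384 q [-1.22  0.26  1.08  1.86 -0.25  1.17 -1.6 ]
shift units [-0.002 -0.235  0.008]
turn units [0.026 0.024 0.   ]
```

Request:
{"method": "servo_tool", "body": {
  "motion": [
    [[0, -0.1, 0, 0.02, 0.02, 0], [0, -0.1, 0, 0, 0, 0]]
  ]
}}

```text
clock: 10.0
position: [0.5231, 0.1024, 0.3359]
ee_rot: [0.717, -0.697, -0.0, 0.0]
ft_force: [-0.1, -0.5, -2.5]
grip_width: 0.381
```

Run:
```python
from h import *
st();to([.5243,.1027,.3356],-88.4)
```

```text
t10.00 pos [0.5231 0.1024 0.3359] xang -88.41 z [-5.e-04 -1.e-04 -1.e+00] F [-0.1 -0.5 -2.5] T [ 0.   -0.01  0.02] w 0.381 q [-1.19  0.29  1.07  1.84 -0.28  1.18 -1.57]
shift units [-0.005 -0.023  0.006]
turn units [ 0.006 -0.001 -0.002]
```

Request:
{"method": "servo_tool", "body": {
  "motion": [
    [[0, -0.04, 0, 0.0, 0.0, 0], [0, -0.04, 0, 0, 0, 0]]
  ]
}}

```text
clock: 10.2
position: [0.5274, 0.1025, 0.3354]
ee_rot: [0.717, -0.697, -0.001, 0.001]
ft_force: [-9.0, 0.2, 1.5]
grip_width: 0.385
```

Run:
```python
from h import *
st();to([.5243,.1027,.3356],-88.4)
```

```text
t10.20 pos [0.5274 0.1025 0.3354] xang -88.43 z [-2.2e-03 -8.0e-04 -1.0e+00] F [-9.   0.2  1.5] T [ 0.05  2.21 -0.04] w 0.385 q [-1.18  0.31  1.06  1.83 -0.29  1.18 -1.56]
shift units [-0.006  0.062 -0.004]
turn units [ 0.026 -0.009 -0.005]
```

Request:
{"method": "servo_tool", "body": {
  "motion": [
    [[0, 0, 0, 0, 0.0, 0]]
  ]
}}

```text
clock: 10.3
position: [0.5272, 0.1025, 0.3351]
ee_rot: [0.717, -0.697, -0.001, 0.002]
ft_force: [-2.6, 1.0, 1.0]
grip_width: 0.382
```

Run:
```python
from h import *
snap('wrist','w7.png');snap('scene','s7.png')
st();to([.5243,.1027,.3356],-88.4)
a=cv2.imread('pics/w7.png');b=cv2.imread('pics/s7.png')
cv2.imwrite('pics/c7.png',np.hstack([cv2.resize(a[150:350,180:380],(420,420),interpolation=3),cv2.resize(b[130:220,200:290],(380,420),interpolation=3)]))
```

```text
t10.40 pos [0.5272 0.1024 0.3352] xang -88.43 z [-0.0035 -0.001  -1.    ] F [-4.2 -0.1  2.3] T [-0.06  1.25  0.  ] w 0.387 q [-1.18  0.31  1.06  1.83 -0.29  1.18 -1.56]
shift units [-0.008  0.057 -0.008]
turn units [ 0.041 -0.01  -0.006]
```

View pics/c7.png

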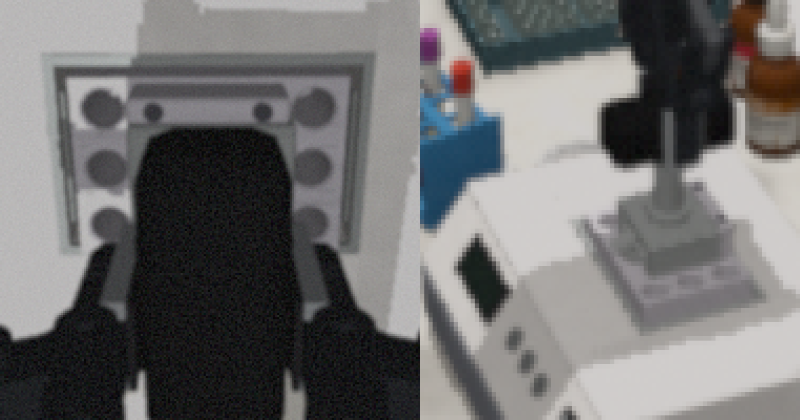

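Request:
{"method": "servo_tool", "body": {
  "motion": [
    [[0, 0.02, -0.03, 0.04, 0, 0], [0, 0, -0.03, 0, 0, 0], [0, 0, 0, 0, 0, 0]]
  ],
  "force": 120
}}

```text
clock: 10.7
position: [0.5256, 0.1024, 0.3364]
ee_rot: [0.717, -0.697, 0.001, 0.001]
ft_force: [2.2, 1.0, -4.2]
grip_width: 0.38
```

Run:
```python
from h import *
st();to([.5243,.1027,.3356],-88.4)
```

```text
t10.70 pos [0.5256 0.1024 0.3364] xang -88.42 z [ 0.001  -0.0025 -1.    ] F [ 2.2  1.  -4.2] T [-0.07 -0.43 -0.01] w 0.380 q [-1.19  0.3   1.07  1.83 -0.28  1.18 -1.57]
shift units [-0.006  0.027  0.017]
turn units [-0.01  -0.029 -0.005]
```

Request:
{"method": "servo_tool", "body": {
  "motion": [
    [[0.1, 0, -0.03, 0, -0.2, 0], [0.1, 0, -0.03, 0, -0.2, 0], [0.1, 0, -0.03, 0, -0.2, 0], [0.1, 0, -0.03, 0, -0.2, 0]]
  ]
}}

```text
clock: 11.1
position: [0.5248, 0.0824, 0.3383]
ee_rot: [0.717, -0.696, -0.025, -0.024]
ft_force: [4.6, 2.5, -25.2]
grip_width: 0.374
```

```bash
cat >> h.py <<'E'
def tilt():
    s=status.get_obs(); m=R.from_quat(s['ee_rot']).as_matrix(); a=np.radians(1.6); ex=np.array([np.cos(a),np.sin(a),0]);ey=np.array([-np.sin(a),np.cos(a),0])
    print('roll(+ left up) %.2f pitch %.2f'%(np.degrees(np.arctan2(m[:,2]@ey,-m[2,2])),np.degrees(np.arctan2(m[:,2]@ex,-m[2,2]))),
     'lifter origin bath-frame', ((s['position']+m[:,2]*.2326-[.5255,.1027,0])@np.c_[ex,ey,[0,0,1]]).round(4))
E
python3 - <<'E'
from h import *
st();tilt()
E
```

```text
t11.10 pos [0.5248 0.0824 0.3383] xang -88.28 z [-0.0034  0.0695 -0.9976] F [  4.6   2.5 -25.2] T [-0.27 -1.39 -0.13] w 0.374 q [-1.13  0.27  1.06  1.84 -0.33  1.18 -1.5 ]
roll(+ left up) 3.99 pitch -0.08 lifter origin bath-frame [-0.0016 -0.0041  0.1063]
```

Request:
{"method": "servo_tool", "body": {
  "motion": [
    [[0.1, 0, 0.0, 0, -0.25, 0], [0.1, 0, -0.01, 0, -0.25, 0], [0.1, 0, -0.01, 0, -0.25, 0]]
  ]
}}

```text
clock: 11.4
position: [0.5252, 0.0657, 0.3373]
ee_rot: [0.716, -0.695, -0.05, -0.048]
ft_force: [0.5, 1.0, -11.4]
grip_width: 0.379
```

Run:
```python
from h import *
st();tilt()
snap('wrist','w8.png');snap('scene','s8.png')
a=cv2.imread('pics/w8.png');b=cv2.imread('pics/s8.png')
cv2.imwrite('pics/c8.png',np.hstack([cv2.resize(a[130:330,180:380],(420,420),interpolation=3),cv2.resize(b[160:240,200:310],(380,276),interpolation=3).repeat(1,0) if 0 else cv2.resize(b[150:250,200:290],(380,420),interpolation=3)]))
```

```text
t11.40 pos [0.5252 0.0657 0.3373] xang -88.26 z [-0.0041  0.1379 -0.9904] F [  0.5   1.  -11.4] T [-1.81 -0.53 -0.12] w 0.379 q [-1.07  0.26  1.05  1.85 -0.39  1.19 -1.43]
roll(+ left up) 7.93 pitch -0.01 lifter origin bath-frame [-0.0013 -0.0048  0.1069]
```

View pics/c8.png

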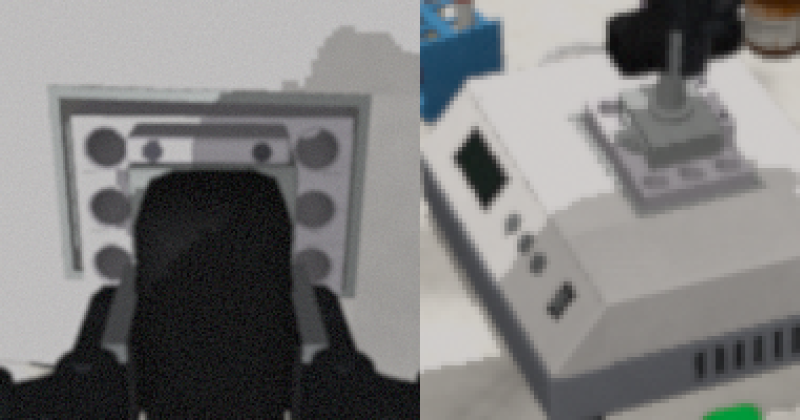

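Request:
{"method": "servo_tool", "body": {
  "motion": [
    [[0.1, 0, -0.01, 0, -0.25, 0], [0.1, 0, -0.02, 0, -0.25, 0], [0.1, 0, -0.02, 0, -0.2, 0]]
  ]
}}

```text
clock: 11.8
position: [0.5259, 0.0485, 0.338]
ee_rot: [0.714, -0.693, -0.072, -0.07]
ft_force: [0.3, -0.8, -5.5]
grip_width: 0.383
```

Run:
```python
from h import *
st();tilt()
```

```text
t11.80 pos [0.5259 0.0485 0.338 ] xang -88.29 z [-0.0055  0.1997 -0.9798] F [ 0.3 -0.8 -5.5] T [-0.73 -0.16 -0.12] w 0.383 q [-1.01  0.26  1.04  1.85 -0.45  1.2  -1.35]
roll(+ left up) 11.53 pitch 0.00 lifter origin bath-frame [-0.0011 -0.0077  0.1101]
```

Request:
{"method": "servo_tool", "body": {
  "motion": [
    [[-0.12, 0, -0.015, 0, 0.25, 0], [-0.12, 0, -0.015, 0, 0.25, 0], [-0.12, 0, -0.015, 0, 0.25, 0], [-0.12, 0, -0.02, 0, 0.25, 0], [-0.12, 0, -0.02, 0, 0.25, 0], [-0.12, 0, -0.02, 0, 0.25, 0]]
  ]
}}

```text
clock: 12.4
position: [0.525, 0.0859, 0.3509]
ee_rot: [0.716, -0.697, -0.023, -0.023]
ft_force: [-0.2, -0.1, -5.6]
grip_width: 0.378
```

Run:
```python
from h import *
st();tilt()
```

```text
t12.40 pos [0.525  0.0859 0.3509] xang -88.41 z [-2.000e-04  6.480e-02 -9.979e-01] F [-0.2 -0.1 -5.6] T [-0.25 -0.08 -0.04] w 0.378 q [-1.15  0.25  1.07  1.83 -0.31  1.2  -1.53]
roll(+ left up) 3.71 pitch 0.09 lifter origin bath-frame [-0.0006 -0.0018  0.1188]
```

Run:
```python
from h import *
snap('wrist','w9.png');snap('scene','s9.png')
st();tilt()
a=cv2.imread('pics/w9.png');b=cv2.imread('pics/s9.png')
cv2.imwrite('pics/c9.png',np.hstack([cv2.resize(a[130:330,180:380],(400,400),interpolation=3),cv2.resize(b[150:250,200:300],(400,400),interpolation=3)]))
d=np.abs(cv2.imread('pics/s0.png' if 0 else 'pics/s4.png').astype(int)-b).max(2)
cv2.imwrite('pics/d9.png',np.hstack([cv2.resize(cv2.imread('pics/s4.png')[150:250,200:300],(400,400),interpolation=3),cv2.resize(b[150:250,200:300],(400,400),interpolation=3)]))
```

```text
t12.50 pos [0.5251 0.0868 0.3509] xang -88.29 z [-3.000e-04  6.570e-02 -9.978e-01] F [-0.2  0.5 -6.5] T [ 0.18 -0.06 -0.04] w 0.380 q [-1.15  0.25  1.06  1.83 -0.31  1.2  -1.53]
roll(+ left up) 3.77 pitch 0.09 lifter origin bath-frame [-0.0005 -0.0006  0.1188]
```

View pics/c9.png

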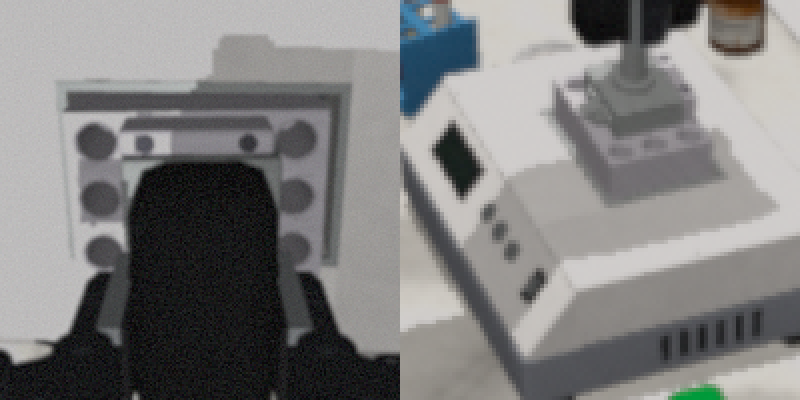

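View pics/d9.png

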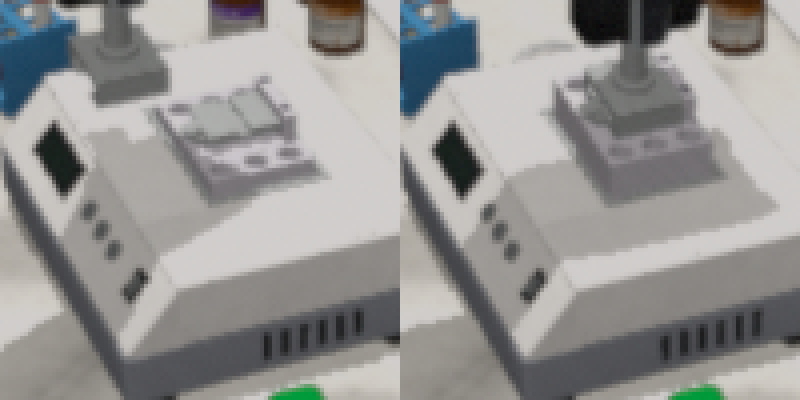

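Request:
{"method": "servo_tool", "body": {
  "motion": [
    [[-0.12, 0, -0.01, 0, 0.25, 0], [-0.12, 0, -0.01, 0, 0.25, 0], [-0.12, 0, -0.01, 0, 0.25, 0], [-0.12, 0, -0.01, 0, 0.25, 0]]
  ]
}}

```text
clock: 12.9
position: [0.5244, 0.1113, 0.3541]
ee_rot: [0.717, -0.697, 0.01, 0.009]
ft_force: [0.0, -2.2, -3.9]
grip_width: 0.375
```

Run:
```python
from h import *
st();tilt()
```

```text
t12.90 pos [0.5244 0.1113 0.3541] xang -88.43 z [ 0.0025 -0.0274 -0.9996] F [ 0.  -2.2 -3.9] T [-0.3   0.11 -0.03] w 0.375 q [-1.22  0.28  1.08  1.81 -0.23  1.21 -1.62]
roll(+ left up) -1.57 pitch 0.10 lifter origin bath-frame [-0.0005  0.0022  0.1215]
```

Request:
{"method": "servo_tool", "body": {
  "motion": [
    [[-0.12, 0, -0.01, 0, 0.25, 0], [-0.12, 0, -0.01, 0, 0.25, 0], [-0.12, 0, -0.01, 0, 0.25, 0], [-0.12, 0, -0.01, 0, 0.25, 0]]
  ]
}}

```text
clock: 13.3
position: [0.524, 0.1373, 0.3555]
ee_rot: [0.715, -0.696, 0.045, 0.042]
ft_force: [-3.0, -1.7, 2.9]
grip_width: 0.379
```

Run:
```python
from h import *
st();tilt()
```

```text
t13.30 pos [0.524  0.1373 0.3555] xang -88.47 z [ 0.0058 -0.1222 -0.9925] F [-3.  -1.7  2.9] T [-0.07  0.81  0.01] w 0.379 q [-1.28  0.32  1.09  1.78 -0.17  1.23 -1.7 ]
roll(+ left up) -7.03 pitch 0.14 lifter origin bath-frame [-0.      0.0062  0.1247]
```

Run:
```python
from h import *
snap('wrist','w10.png');snap('scene','s10.png')
st();tilt()
a=cv2.imread('pics/w10.png');b=cv2.imread('pics/s10.png')
cv2.imwrite('pics/c10.png',np.hstack([cv2.resize(a[130:330,180:380],(400,400),interpolation=3),cv2.resize(b[150:250,200:300],(400,400),interpolation=3)]))
```

```text
t13.40 pos [0.524  0.1379 0.3556] xang -88.38 z [ 0.0062 -0.1229 -0.9924] F [-2.2 -1.8  3.5] T [-0.17  0.68 -0.03] w 0.381 q [-1.29  0.32  1.09  1.78 -0.17  1.23 -1.7 ]
roll(+ left up) -7.07 pitch 0.16 lifter origin bath-frame [1.000e-04 6.600e-03 1.248e-01]
```

View pics/c10.png

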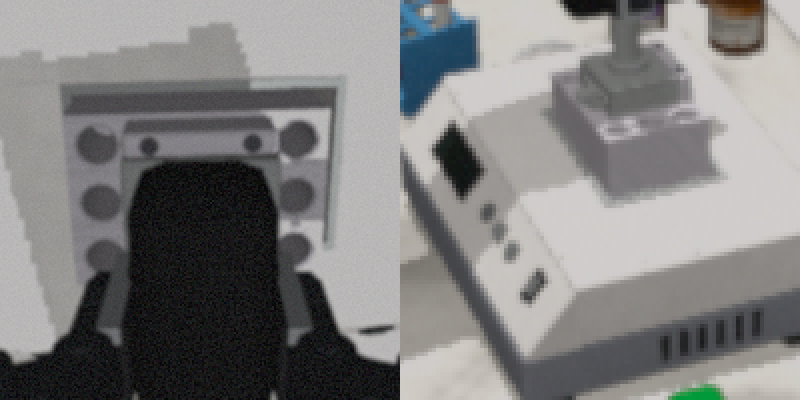

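Request:
{"method": "servo_tool", "body": {
  "motion": [
    [[0.16, 0, -0.02, 0, -0.3, 0], [0.17, 0, -0.03, 0, -0.3, 0], [0.17, 0, -0.03, 0, -0.3, 0], [0.17, 0, -0.03, 0, -0.3, 0]]
  ]
}}

```text
clock: 13.8
position: [0.5243, 0.1048, 0.3628]
ee_rot: [0.718, -0.696, 0.005, 0.004]
ft_force: [0.1, -0.0, -7.0]
grip_width: 0.375
```

Run:
```python
from h import *
st();tilt()
```

```text
t13.80 pos [0.5243 0.1048 0.3628] xang -88.21 z [ 0.0015 -0.0118 -0.9999] F [ 0.1 -0.  -7. ] T [-0.   -0.    0.02] w 0.375 q [-1.22  0.26  1.08  1.8  -0.23  1.23 -1.61]
roll(+ left up) -0.68 pitch 0.07 lifter origin bath-frame [-0.0009 -0.0006  0.1303]
```

Request:
{"method": "servo_tool", "body": {
  "motion": [
    [[0.16, 0, -0.03, 0, -0.3, 0], [0.16, 0, -0.03, 0, -0.3, 0], [0.16, 0, -0.03, 0, -0.3, 0]]
  ]
}}

```text
clock: 14.1
position: [0.5248, 0.077, 0.3672]
ee_rot: [0.717, -0.696, -0.026, -0.026]
ft_force: [-0.4, -0.2, -7.8]
grip_width: 0.382
```

Run:
```python
from h import *
st();tilt()
```

```text
t14.10 pos [0.5248 0.077  0.3672] xang -88.33 z [-0.001   0.0745 -0.9972] F [-0.4 -0.2 -7.8] T [-0.25 -0.02  0.04] w 0.382 q [-1.15  0.23  1.08  1.81 -0.29  1.23 -1.52]
roll(+ left up) 4.27 pitch 0.06 lifter origin bath-frame [-0.0012 -0.0083  0.1353]
```

Request:
{"method": "servo_tool", "body": {
  "motion": [
    [[-0.1, 0, -0.05, 0, 0.3, 0], [-0.13, 0, -0.05, 0, 0.3, 0], [-0.13, 0, -0.05, 0, 0.25, 0], [0, 0, -0.05, 0, 0, 0]]
  ]
}}

```text
clock: 14.5
position: [0.5241, 0.0963, 0.3788]
ee_rot: [0.717, -0.697, 0.001, 0.001]
ft_force: [0.1, -0.0, -7.9]
grip_width: 0.381
```

Run:
```python
from h import *
st();tilt();to([.525,.1024,.405],-88.4)
```

```text
t14.50 pos [0.5241 0.0963 0.3788] xang -88.38 z [ 0.001  -0.0032 -1.    ] F [ 0.1 -0.  -7.9] T [ 0.1  -0.03 -0.01] w 0.381 q [-1.22  0.23  1.09  1.78 -0.21  1.26 -1.61]
roll(+ left up) -0.18 pitch 0.05 lifter origin bath-frame [-0.0014 -0.0071  0.1462]
shift units [-0.119 -0.022 -0.525]
turn units [-0.011 -0.037  0.005]
```

Request:
{"method": "servo_tool", "body": {
  "motion": [
    [[-0.05, -0.01, -0.1, -0.01, -0.03, 0], [-0.05, -0.01, -0.15, 0, 0, 0], [-0.02, 0, -0.15, 0, 0, 0], [0, 0, -0.12, 0, 0, 0], [0, 0, 0, 0, 0, 0], [0, 0, 0, 0, 0, 0]]
  ]
}}

```text
clock: 15.1
position: [0.5253, 0.1033, 0.4081]
ee_rot: [0.718, -0.697, 0.001, 0.0]
ft_force: [-0.0, -0.8, -7.3]
grip_width: 0.378
```

Run:
```python
from h import *
st();tilt();to([.525,.1024,.405],-88.4)
snap('wrist','w11.png');snap('scene','s11.png');snap('top','t11.png')
b=cv2.imread('pics/s11.png')
cv2.imwrite('pics/c11.png',cv2.resize(b[100:250,180:330],(600,600),interpolation=3))
st()
```

```text
t15.10 pos [0.5253 0.1033 0.4081] xang -88.30 z [ 0.0014 -0.0021 -1.    ] F [-0.  -0.8 -7.3] T [ 0.02  0.01 -0.  ] w 0.378 q [-1.24  0.2   1.1   1.74 -0.19  1.31 -1.64]
roll(+ left up) -0.12 pitch 0.08 lifter origin bath-frame [1.000e-04 1.000e-04 1.755e-01]
shift units [0.017 0.006 0.062]
turn units [-0.016 -0.025  0.02 ]
t15.25 pos [0.5252 0.1033 0.4077] xang -88.31 z [ 0.0011 -0.0025 -1.    ] F [-0.3  0.3 -6.8] T [ 0.06 -0.02 -0.03] w 0.374 q [-1.24  0.2   1.1   1.74 -0.19  1.31 -1.64]
```

View pics/c11.png

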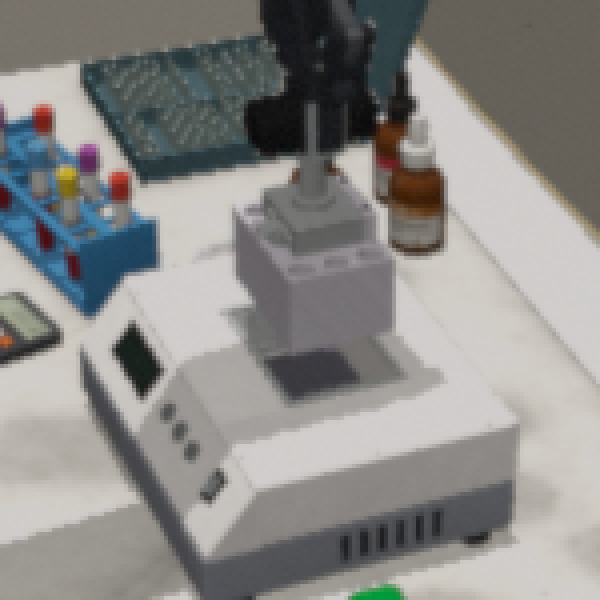

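View pics/w11.png

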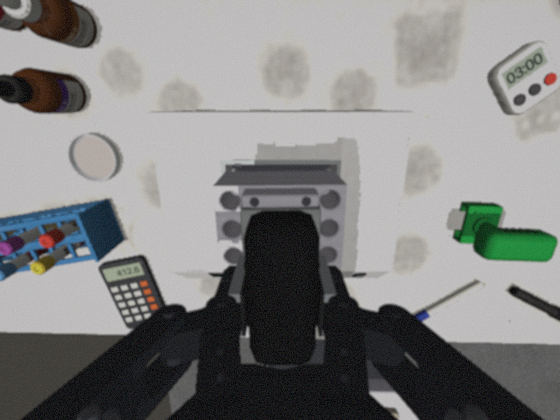

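View pics/t11.png

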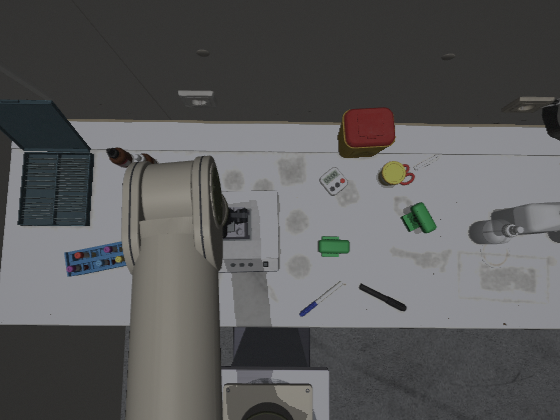

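Request:
{"method": "servo_tool", "body": {
  "motion": [
    [[0, 0, 0.06, 0, -0.02, 0], [0, 0, 0.02, 0, 0, 0], [0, 0, 0, 0, 0, 0], [0, 0, 0, 0, 0, 0], [0, 0, 0, 0, 0, 0], [0, 0, 0, 0, 0, 0]]
  ]
}}

```text
clock: 15.85
position: [0.525, 0.103, 0.4025]
ee_rot: [0.717, -0.697, 0.0, 0.001]
ft_force: [-0.1, -1.3, -7.7]
grip_width: 0.376
```

Run:
```python
from h import *
s=st();tilt();print(s['joint_velocities'].round(3))
a=load('top0')['color'].astype(int);b=load('t11')['color'].astype(int)
print('diff timer/cup',np.abs(a-b)[160:200,315:415].max(), 'bath right edge',np.abs(a-b)[185:275,262:290].mean())
snap('wrist','w12.png');
s=st();tilt()
```

```text
t15.85 pos [0.525  0.103  0.4025] xang -88.33 z [-3.0e-04 -1.4e-03 -1.0e+00] F [-0.1 -1.3 -7.7] T [0.01 0.04 0.03] w 0.376 q [-1.24  0.21  1.1   1.75 -0.19  1.3  -1.64]
roll(+ left up) -0.08 pitch -0.02 lifter origin bath-frame [-0.0006  0.      0.1699]
[-0.001 -0.001  0.    -0.001 -0.002  0.    -0.   ]
diff timer/cup 6 bath right edge 5.287698412698413
t15.90 pos [0.525  0.103  0.4026] xang -88.33 z [-3.0e-04 -1.4e-03 -1.0e+00] F [ 0.  -0.  -7.8] T [-0.02  0.02  0.04] w 0.377 q [-1.24  0.21  1.1   1.75 -0.19  1.3  -1.64]
roll(+ left up) -0.08 pitch -0.02 lifter origin bath-frame [-0.0006  0.      0.17  ]
```

Level, at rest, about 24 mm above the deck and centred over the well, so I'm handing it in.

```bash
python3 -c "
from h import *
print(order.hand_in()); st()"
```

```text
the job is handed in; nothing more can be done
None
the job is handed in; nothing more can be done
```

The block is out of the dry bath and held by its lifter, level and at rest. Its underside is about 24 mm above the deck, centred over the open well. The job is handed in at 15.9 s.

- **Lifter:** I took the steel lifter by its black grip and left both green look-alikes where they were. I slid it onto the rail from the panel side, as far as the end stop. It pushed back with about 9 N there, then resisted being drawn back about 1 mm. I read that as the plunger sitting in its groove; there is no direct plunger reading.
- **Rocking:** I tilted the tool left end up to about 11.5°, right end up to about 7°, then left end up again to about 4°. The slack in the shoe means the block tilted less than the tool.
- **Upward pull:** It peaked for one step at about 23 N, more than the light pull intended. After that it stayed below about 10 N.
- **Last checks:**
  - The wrist carried 7.8 N, which matches the lifter and block hanging free.
  - Tilt was below 0.1° and joint speeds were practically zero.
  - The bath looked unmoved in the scene and top views.
  - The timer and cup were unchanged in the top view.
  - The dish was hidden behind the arm in that view. The wrist picture shows it on its own to the left of the bath, but I did not measure it.
- **Disagreement:** The home position I felt at the end stop was 1–2 mm farther along the rail than the camera estimate, within the calibration error. No check failed.

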